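Refit a mirror carrier on its quick-change base and hold it home

TASK

Set the mirror back on its quick-change base: first lower the loose three-hole riser plate over the two dowels of the base until it lies flush, then slide the tail of the mirror carrier in under the roof of the base until its hole is over the hidden locating pin and drops onto it. Press the carrier down by its handle block, against the spring plunger, until it sits flush on the riser and square to the base, and finish while still holding it pressed down there, so that I can tighten the side screw. Keep the mirror upright and do not knock the other things about.

Things in the scene. Friction and masses are not known exactly. Their poses are not given: they have to be found in the camera images.
- mount_base: Fixed quick-change base, dark steel, 177 x 66 mm. Origin on the table; x from the open front (x -85 mm) to the roofed rear (x 92), which points away from the robot; z up. Its floor is 15 mm above the table up to x = 40. Two screw heads, 5 mm tall, stand on it at x 12, y -24 and 24. At x -45 two upright dowels, 8 mm thick, 9 mm tall, coned, at y -22 and 22; the plunger is between them.
- roof (a point): Middle of the top of the roof at the rear of the base, 61 mm above the table. The roof spans x 40 to 92 mm of the base over a passage 27 to 53 mm above the table, open to the front only: cheeks 41 mm apart (mouth flared to 54, x 40 to 50), back stop at x 82. Its floor is level with a fitted riser's top. A thumb screw sticks out 19 mm at the -y side. Axes of the base.
- pin_foot (a point): Foot of the locating pin hidden under the roof, on the passage floor (x 62, y 0 mm in the base's frame, 27 mm above the table). The pin is 8 mm thick and 10 mm tall, its upper 3 mm coned to 4 mm; tip 37 mm above the table. With the carrier home, carrier_hole lies here and the tail ends 2 mm short of the back stop. Axes of the base.
- riser_seat (a point): Point on the floor of the base midway between the two dowels (x -45, y 0 mm in the base's frame, 15 mm above the table). Axes of the base: x towards the roofed end, the dowels lie along y. A fitted riser has its centre 6 mm above this point.
- front_home (a point): Point 12 mm above riser_seat (27 mm above the table): the middle of the top of a fitted riser. With the carrier home, carrier_front lies here. Axes of the base.
- plunger (a joint): Spring plunger, a steel rod 10 mm thick between the dowels: 0 = out, its tip 32 mm above the table, 5 mm above the top of a fitted riser; grows in metres as it is pushed down, 0.005 with the carrier home. Pushes up with about 6 N when out, 11 N at home, and lifts the carrier's front again as soon as it is not held down.
- riser_center (a point): Centre of the loose riser plate: bare aluminium, 50 (x) x 66 (y) x 12 (z) mm, about 100 g, lying flat on the table at the start. Three through holes in a row along y: 10.5 mm at y -22 and 22 mm for the dowels, 19 mm in the middle for the plunger. Either way round fits. Best held across its 50 mm (along x).
- carrier_grip (a point): Centre of the carrier's handle block: aluminium, 20 x 20 mm, 45 mm tall, standing on the carrier's 10 mm plate; this point is 32.5 mm above the underside, which lies on the table at the start. Axes: x from handle to tail, z up. From here the plate reaches x -20 to 83 mm, 30 mm to either side. Grip the block along y, on its two sides. Carrier about 370 g.
- carrier_hole (a point): Centre of the pin hole in the carrier's tail, at the carrier's underside, 107 mm from the handle block along x. Through hole, 10.5 mm, chamfered. The tail is 36 mm wide, 10 mm thick and ends 18 mm beyond the hole. A black mirror mount, 48 mm tall, stands on the plate 28 to 76 mm before the hole. Axes of the carrier.
- carrier_front (a point): Point on the underside of the carrier right below the handle block. Axes of the carrier.
- carrier: The loose mirror carrier, origin on its underside, 45 mm from the handle block towards the tail.
- objective: Bystander: microscope objective standing upright about 10 cm behind the riser plate's start, 35 mm wide, 58 mm tall.
- oil_bottle: Bystander: small bottle behind the work, 28 mm wide, 66 mm tall. Also keep arm and gripper off the fixed things on the left: the tall microscope, which fills x > 0.42, y > 0.30 m and whose stage reaches to y = 0.12 m where x > 0.72 m, and the joystick box at x 0.48, y 0.21 m (world).
- lens_tube: Bystander: black lens tube standing behind the base, 31 mm wide, 30 mm tall.

How it is judged:
By the outcome, as a careful person would: the job done as asked, in the order asked, and still so for the second after the job is handed in, while the arm keeps its last pose, push and grip.
It also fails if it takes over 54 s, if anything falls off the work surface, if the arm or the gripper's body presses on something with over 40 N, if the wrist force passes 120 N, or if a joint passes its speed limit or range.

ROBOT

A 6-joint arm with a two-finger parallel gripper is mounted at the origin on a cart in front of the work surface, level with it; the furniture and walls round the work are solid. World frame = base frame: x ahead of the robot, y to its left, z up, the work surface at z = 0. Lengths are in m, angles in rad, forces in N, time in s.
With the tool pointing down it reaches from about 0.35 to 0.975 m from the base axis. Payload 17.4 kg.
Tool frame: the origin (TCP) lies at the very end of the fingers, on their centre line; the grasp point (between the pads) lies 19 mm behind it; z points along the fingers, x is the direction in which the jaws open and shut, and the axes are right-handed (so a half turn about z gives the same grasp; the last joint's range is limited). The gripper opens to 85 mm and grips with 20 to 120 N. Pads are 22 mm wide; open, the fingers measure 114 mm over their backs; the gripper's body (76 mm by 85 mm) begins 54 mm behind the grasp point. The pads swing forward as they close: fully open they stand 13 mm farther back than shut.
Start: joints at [1.144, 0.116, 1.442, -0, 1.584, -0.038], TCP at [0.256, 0.625, 0.231] pointing down, gripper open.
Joint ranges: [-2.83, 2.83], [-0.83, 2.19], [0.07, 2.5], [-1.14, 4.28], [0.01, 3], [-2.97, 2.97]. Speed limits (rad/s): [1.89, 1.89, 2.22, 3.14, 3.14, 3.14].

INTERFACE

Orientations are given as [roll, pitch, yaw] about the fixed x, y, z axes, in that order (R = Rz(yaw) Ry(pitch) Rx(roll)).
In Python, from rig import robot, imaging gives the robot as it stands.
- The arm moves only by the tool jog_arm, never from a script. Its argument "commands" is one flat list of numbers, 7 for each row, row after row: the turn, a rotation vector about the world's x, y, z in rad, then the shift along the world's x, y, z in m, then the opening in per cent of the stroke, from 0 (shut) to 100 (fully open). A call has 1 to 20 rows; each row shifts and turns the pose as measured when the row begins; what a row does not reach is not made up. A row lasts 1/8 s, in which the tool goes at most 62.5 mm and 10.7 degrees, less where a joint would pass 70% of its speed; a pose out of reach is approached as far as the arm can. A call with a gripper value outside its range is refused whole. The fingers move at their own pace and stop on an object; the grip force is fixed at half the most. Time passes only in rows, so rows that do not move let the fingers close. It gives the time, the measured TCP pose, the force and the opening at its end, in the units of the state.
- robot.get_state(): the state, without advancing time (a new reading comes with each control period).
- imaging.snapshot(name): name is "scene" or "top"; returns (picture, depth): 384x512x3 uint8, red, green, blue; 384x512 float32, m along the optical axis (not along the pixel's ray), 0 where there is no reading.
- imaging.calibration(name): a dict with "camera_matrix" (3x3 intrinsics, pixels), "R" (3x3) and "t" (3): a world point X has camera coordinates R X + t. Camera axes: x right, y down, z forward; pixel columns grow to the right and rows downward; lengths in m; the calibration is good to about 2 mm. A picture is of the moment at which its call begins. calibration takes no time and is no camera call.
- robot.hand_in(): hands the job in, once; it reports no verdict.
Trained networks look in the newest picture that a camera, given by its name, has taken for a name from the list of things; names that differ only in an ending like _2 or _b are one class to them, and where a whole thing is asked for, a point or a joint stands for the part that bears it (a point fixed in the world has none). Each returns a list of dicts, best first, with "conf" (0 to 1); they miss things now and then, are a little off and sometimes report something else, mostly with a low value. They report only what shows in the picture. A call takes as long as a camera call.
- imaging.recognise(thing, camera): "uv" ([column, row] in pixels, amid what is visible of it).
- imaging.spot_point(thing, camera): "uv" ([column, row] in pixels: a listed point, or the origin of a listed thing).
The state is a dict: "time_s": time; "qpos": joint angles; "joint_velocities": joint speeds; "effort": joint torques, N m; "eef_pos": TCP position; "eef_rot": TCP orientation; "wrist_force": force on the tool from outside, world axes, zero at the start; "ft_torque": the same for the moment, N m; "finger_gap": finger opening in m.
Only numpy, scipy, OpenCV 4.12 (cv2) and the standard library are available. Lean on these libraries where they do the work, as an engineer would, in place of code of your own. Each camera call takes 0.05 s, during which the arm holds its last target. There are 200 camera calls.

## Working session

There is one attempt and no reset: what is moved stays moved. The work goes in short steps, Python scripts to look and compute and a tool call to move; the robot and the scene stay as the last step left them, time stands still between calls to the robot, and variables do not carry over. Pictures are saved under pics/ and viewed, about 8 in all and at most 12, crops included, and the job is handed in when it is done.

Besides the shell and the picture viewer there is one more tool, called after "Call:" by a JSON object that holds its "api" and its "payload". jog_arm: Moves the arm, as the interface text tells. Its arguments: {"type":"object","properties":{"commands":{"type":"array"}},"required":["commands"]}

```bash
mkdir -p pics; ls
cat > h.py <<'E'
import numpy as np, cv2
from rig import robot, imaging
def snap(c): return imaging.snapshot(c)
def ray(c,uv):
    k=imaging.calibration(c);K,R,t=[np.array(k[n],float) for n in("camera_matrix","R","t")]
    d=R.T@np.linalg.solve(K,[uv[0],uv[1],1.]);return -R.T@t,d
def atz(c,uv,z):
    o,d=ray(c,uv);return o+d*(z-o[2])/d[2]
def cloud(c,dep):
    k=imaging.calibration(c);K,R,t=[np.array(k[n],float) for n in("camera_matrix","R","t")]
    v,u=np.mgrid[:384,:512];P=np.stack([(u-K[0,2])/K[0,0]*dep,(v-K[1,2])/K[1,1]*dep,dep],-1)
    return (P-t)@R
def proj(c,X):
    k=imaging.calibration(c);K,R,t=[np.array(k[n],float) for n in("camera_matrix","R","t")]
    p=K@(R@np.array(X)+t);return p[:2]/p[2]
E
python3 - <<'E'
from h import *
np.set_printoptions(precision=4,suppress=True)
Z=dict(roof=.061,pin_foot=.027,riser_seat=.015,front_home=.027,riser_center=.006,carrier_grip=.0325,carrier_hole=0,carrier_front=0,carrier=0,mount_base=0,objective=0,oil_bottle=0,lens_tube=0)
ims=[]
for c in("top","scene"):
    p,d=snap(c);np.savez(f"pics/{c}0.npz",p=p,d=d);ims.append(p[...,::-1])
    print(c,ray(c,(256,192)))
    for n,z in Z.items():
        r=imaging.spot_point(n,c)[:2]
        for a in r: print(n,np.round(a["uv"],1),round(a["conf"],2),atz(c,a["uv"],z))
    cv2.imwrite(f"pics/{c}0.png",cv2.resize(p[...,::-1],(800,600)))
s=robot.get_state();print(s)
E
```

```text
pics
top (array([ 0.5502, -0.1354,  0.9155]), array([ 0.074 , -0.0134, -0.9974]))
roof [233.7 159. ] 0.74 [ 0.6785 -0.1014  0.061 ]
pin_foot [233.9 161.7] 0.84 [ 0.6779 -0.1006  0.027 ]
riser_seat [240.9 211.6] 0.6 [ 0.5757 -0.117   0.015 ]
front_home [242.3 210.1] 0.92 [ 0.5785 -0.1201  0.027 ]
front_home [161.9 179.7] 0.51 [0.6376 0.0462 0.027 ]
riser_center [343.  231.4] 0.82 [ 0.5387 -0.3309  0.006 ]
carrier_grip [173.8 232.1] 0.87 [0.5313 0.0171 0.0325]
carrier_grip [239.2 211.3] 0.19 [ 0.5757 -0.1139  0.0325]
carrier_hole [161.6 181.6] 0.83 [0.6363 0.0522 0.    ]
carrier_front [176.1 230.7] 0.62 [0.5336 0.018  0.    ]
carrier [168.1 206.6] 0.65 [0.5837 0.0366 0.    ]
mount_base [238.  194.2] 0.68 [ 0.6127 -0.1098  0.    ]
mount_base [177.2 230.9] 0.57 [0.5333 0.0157 0.    ]
objective [346.1 186.6] 0.81 [ 0.6333 -0.3389  0.    ]
objective [159.1 179.8] 0.46 [0.64   0.0576 0.    ]
oil_bottle [200.2 121.2] 0.5 [ 0.768  -0.0253  0.    ]
lens_tube [233.2 120.6] 0.69 [ 0.7708 -0.096   0.    ]
lens_tube [241.8 208. ] 0.16 [ 0.5837 -0.1185  0.    ]
scene (array([ 0.0994, -0.5354,  0.82
[... 637 characters left out ...]
 -0.    ]
objective [321.4 235.6] 0.69 [ 0.6353 -0.3394  0.    ]
oil_bottle [252.3 154.4] 0.47 [ 0.761  -0.0146  0.    ]
oil_bottle [274.6 164.6] 0.17 [ 0.7678 -0.0946  0.    ]
lens_tube [277.1 167.1] 0.68 [ 0.7639 -0.1067  0.    ]
{'time_s': 1.4, 'qpos': array([ 1.1442,  0.116 ,  1.4416, -0.    ,  1.584 , -0.0378]), 'joint_velocities': array([-0.0004, -0.0002, -0.0014, -0.0004, -0.0001, -0.0014]), 'effort': array([ -0.0034, -73.1728, -63.2656,  -0.0002,   0.0005,   0.    ]), 'eef_pos': array([0.2559, 0.6246, 0.2313]), 'eef_rot': array([3.1416, 0.    , 1.182 ]), 'wrist_force': array([0.2756, 0.3071, 0.4988]), 'ft_torque': array([-0.0024,  0.0348, -0.0483]), 'finger_gap': 0.08557337643691817}
```

Run:
```python
from h import *
a=np.load("pics/top0.npz");p=a["p"];d=a["d"]
cr=p[100:260,140:380,::-1]; cv2.imwrite("pics/topc.png",cv2.resize(cr,None,fx=3.33,fy=3.33,interpolation=cv2.INTER_CUBIC))
C=cloud("top",d)
np.set_printoptions(precision=4,suppress=True)
print("table z",np.median(C[250:270,280:320,2]),C[231,343],C[159,234])
# riser top plane
def rect(m,name):
    P=C[m][:,:2]; r=cv2.minAreaRect((P*1000).astype(np.float32)); print(name,m.sum(),r,"mean",P.mean(0),"z",np.median(C[m][:,2]))
X,Y,Zz=C[...,0],C[...,1],C[...,2]
off=0
rect((abs(X-.54)<.06)&(abs(Y+.331)<.06)&(Zz>.006)&(Zz<.02),"riser")
rect((abs(X-.68)<.06)&(abs(Y+.10)<.05)&(Zz>.055)&(Zz<.068),"roof")
rect((abs(X-.63)<.14)&(abs(Y+.105)<.07)&(Zz>.009),"base")
rect((abs(X-.535)<.03)&(abs(Y-.017)<.03)&(Zz>.045)&(Zz<.065),"handle")
rect((abs(X-.585)<.1)&(abs(Y-.035)<.06)&(Zz>.006)&(Zz<.016),"carrplate")
```

```text
table z 8.425426444703702e-05 [ 0.5395 -0.3317  0.0024] [ 0.6788 -0.1019  0.0586]
riser 689 ((534.5992431640625, -335.6795349121094), (67.21794891357422, 49.93115234375), 86.67791748046875) mean [ 0.5345 -0.3352] z 0.012141123948291825
roof 861 ((681.5044555664062, -101.43922424316406), (52.316627502441406, 65.77054595947266), 8.662496566772461) mean [ 0.681  -0.1014] z 0.06098092038674128
base 3852 ((657.5180053710938, -110.63809204101562), (253.7178192138672, 96.24099731445312), 13.856143951416016) mean [ 0.6123 -0.116 ] z 0.020753967552253737
handle 137 ((546.312255859375, 27.308887481689453), (51.383209228515625, 21.037460327148438), 29.49160385131836) mean [0.5393 0.0233] z 0.05452605929024834
carrplate 1192 ((582.8386840820312, 37.80120849609375), (144.55223083496094, 60.47287368774414), 19.663808822631836) mean [0.5775 0.0317] z 0.009856522214831053
```

View pics/topc.png

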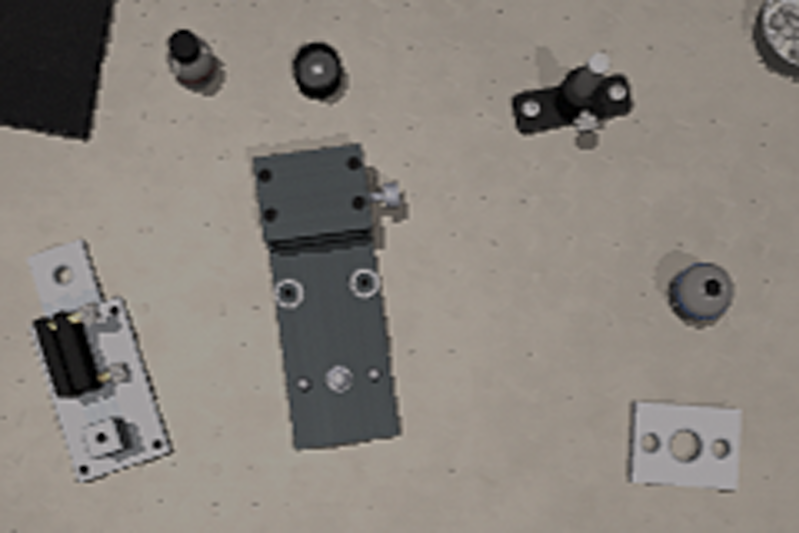

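View pics/scene0.png

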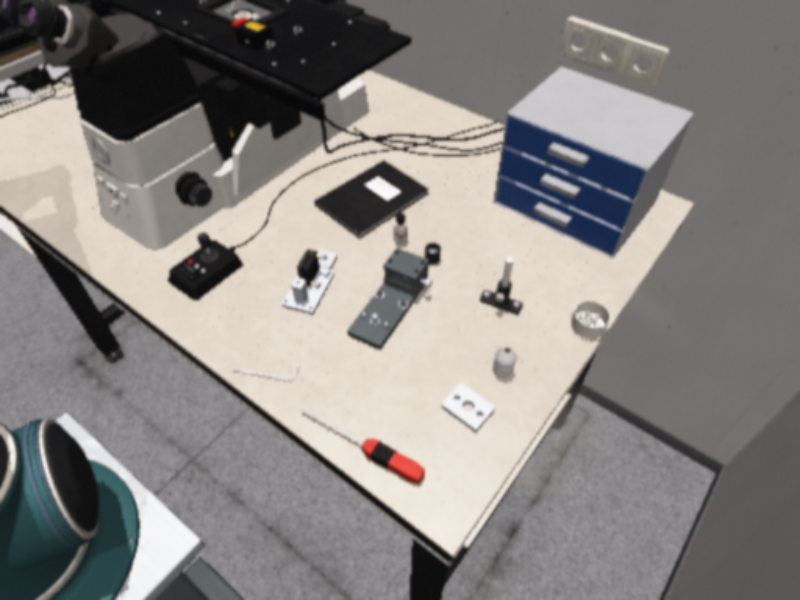

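```bash
cat >> h.py <<'E'
def poly(c,m,z):
    "largest contour of a upsampled(8x) mask -> minAreaRect in world mm at height z"
    cs,_=cv2.findContours(m.astype(np.uint8),cv2.RETR_EXTERNAL,cv2.CHAIN_APPROX_NONE);k=max(cs,key=cv2.contourArea)[:,0]
    W=np.array([atz(c,q,z)[:2]*1000 for q in k]);return cv2.minAreaRect(W.astype(np.float32)),W
def up(p,u0,v0,u1,v1,s=8):
    g=cv2.resize(p[v0:v1,u0:u1],None,fx=s,fy=s,interpolation=cv2.INTER_CUBIC)
    return g, lambda x,y:((x+.5)/s-.5+u0,(y+.5)/s-.5+v0)
def rectw(c,m,f,z):
    cs,_=cv2.findContours(m.astype(np.uint8),cv2.RETR_EXTERNAL,cv2.CHAIN_APPROX_NONE);k=max(cs,key=cv2.contourArea)[:,0]
    W=np.array([atz(c,f(*q),z)[:2]*1000 for q in k],np.float32);return cv2.minAreaRect(W)
E
python3 - <<'E'
from h import *
p=np.load("pics/top0.npz")["p"];G=cv2.cvtColor(p,cv2.COLOR_RGB2GRAY)
def R(x): return tuple(np.round(np.ravel(np.hstack([np.ravel(i) for i in x])),1))
# riser: low saturation bright
g,f=up(p,322,215,368,252); hsv=cv2.cvtColor(g,cv2.COLOR_RGB2HSV)
print("riser/tbl",g[150,60],g[10,10])
b=g.astype(int); sat=b[...,0]-b[...,2]
for t in(10,14,18): print("riser",t,R(rectw("top",(sat<t),f,.012)))
def blob(u,v,r,z,dark,name):
    u0,v0=int(u)-r,int(v)-r
    g,f=up(G,u0,v0,u0+2*r+1,v0+2*r+1); w=g.astype(float); bg=np.median(w)
    w=np.clip((bg-w) if dark else (w-bg),0,None); w[w<.4*w.max()]=0
    n,l,s,cc=cv2.connectedComponentsWithStats((w>0).astype(np.uint8)); h=l[g.shape[0]//2-12:g.shape[0]//2+12,g.shape[1]//2-12:g.shape[1]//2+12]
    L=np.bincount(h[h>0]).argmax(); w[l!=L]=0
    y,x=np.mgrid[:w.shape[0],:w.shape[1]]; uv=f((w*x).sum()/w.sum(),(w*y).sum()/w.sum())
    print(name,np.round(uv,2),np.round(atz("top",uv,z)*1000,1),(w>0).sum()/64)
for n,u,v,z,dk,r in(("h1",335.5,232.7,.009,1,5),("h2",345.7,233.6,.007,1,8),("h3",356.5,234.5,.009,1,5),("dowL",231,215.3,.022,0,4),("dowR",252.3,212.3,.022,0,4),("plg",241.5,213.8,.031,0,7),("scrL",226.5,188,.02,0,7),("scrR",249.6,185,.02,0,7),("chole",159,182.3,.007,1,5)):
    blob(u,v,r,z,dk,n)
E
```

```text
riser/tbl [87 84 85] [152 143 134]
riser 10 (np.float64(534.8), np.float64(-334.1), np.float64(69.3), np.float64(51.5), np.float64(86.6))
riser 14 (np.float64(535.1), np.float64(-334.0), np.float64(70.7), np.float64(53.2), np.float64(86.7))Traceback (most recent call last):
  File "<stdin>", line 8, in <module>
  File "h.py", line 25, in rectw
    W=np.array([atz(c,f(*q),z)[:2]*1000 for q in k],np.float32);return cv2.minAreaRect(W)
                ~~~^^^^^^^^^^^
  File "h.py", line 8, in atz
    o,d=ray(c,uv);return o+d*(z-o[2])/d[2]
        ~~~^^^^^^
  File "h.py", line 5, in ray
    k=imaging.calibration(c);K,R,t=[np.array(k[n],float) for n in("camera_matrix","R","t")]
ValueError: time passes only in moves, steps and waits
```

```bash
cat > /tmp/a.py <<'E'
import re
s=open("h.py").read()
s=s.replace("imaging.calibration(c)","cal(c)").replace("def snap","import functools\n@functools.lru_cache(None)\ndef cal(c): return imaging.calibration(c)\ndef snap",1)
s+='''
def blob(G,u,v,r,z,dark,name,c="top"):
    u0,v0=int(round(u))-r,int(round(v))-r
    g,f=up(G,u0,v0,u0+2*r+1,v0+2*r+1); w=g.astype(float); bg=np.median(w)
    w=np.clip((bg-w) if dark else (w-bg),0,None); w[w<.4*w.max()]=0
    n,l=cv2.connectedComponents((w>0).astype(np.uint8)); a=g.shape[0]//2; h=l[a-16:a+16,a-16:a+16]
    L=np.bincount(h[h>0]).argmax(); w[l!=L]=0
    y,x=np.mgrid[:w.shape[0],:w.shape[1]]; uv=f((w*x).sum()/w.sum(),(w*y).sum()/w.sum())
    X=atz(c,uv,z)*1000; print(name,np.round(uv,2),np.round(X,1),(w>0).sum()/64); return X
'''
open("h.py","w").write(s)
E
python3 /tmp/a.py
python3 - <<'E'
from h import *
p=np.load("pics/top0.npz")["p"];G=cv2.cvtColor(p,cv2.COLOR_RGB2GRAY)
for n,u,v,z,dk,r in(("h1",335.5,232.7,.009,1,5),("h2",345.7,233.6,.007,1,8),("h3",356.5,234.5,.009,1,5),("dowL",231,215.3,.022,0,4),("dowR",252.3,212.3,.022,0,4),("plg",241.5,213.8,.031,0,7),("scrL",226.5,188,.02,0,7),("scrR",249.6,185,.02,0,7),("chole",159,182.3,.007,1,5)):
    blob(G,u,v,r,z,dk,n)
E
```

```text
h1 [335.95 232.72] [ 535.7 -315.6    9. ] 16.8125
h2 [348.12 233.85] [ 533.8 -341.4    7. ] 25.9375
h3 [357.07 234.08] [ 533.7 -359.7    9. ] 16.03125
dowL [230.48 214.73] [568.7 -95.9  22. ] 3.765625
dowR [251.77 211.8 ] [ 575.5 -139.5   22. ] 3.859375
plg [240.65 212.88] [ 572.6 -116.9   31. ] 31.78125Traceback (most recent call last):
  File "<stdin>", line 4, in <module>
  File "h.py", line 35, in blob
    L=np.bincount(h[h>0]).argmax(); w[l!=L]=0
ValueError: attempt to get argmax of an empty sequence
```

Call:
{"api": "jog_arm", "payload": {"commands": [0, 0, -0.073, 0.014, -0.056, -0.005, 100, 0, 0, -0.073, 0.014, -0.056, -0.005, 100, 0, 0, -0.073, 0.014, -0.056, -0.005, 100, 0, 0, -0.073, 0.014, -0.056, -0.005, 100, 0, 0, -0.073, 0.014, -0.056, -0.005, 100, 0, 0, -0.073, 0.014, -0.056, -0.005, 100, 0, 0, -0.073, 0.014, -0.056, -0.005, 100, 0, 0, -0.073, 0.014, -0.056, -0.005, 100, 0, 0, -0.073, 0.014, -0.056, -0.005, 100, 0, 0, -0.073, 0.018, -0.056, -0.005, 100, 0, 0, -0.073, 0.018, -0.056, -0.005, 100, 0, 0, -0.073, 0.018, -0.056, -0.005, 100, 0, 0, -0.073, 0.018, -0.056, -0.005, 100, 0, 0, -0.073, 0.018, -0.056, -0.005, 100, 0, 0, -0.073, 0.018, -0.056, -0.005, 100, 0, 0, -0.073, 0.018, -0.056, -0.005, 100, 0, 0, -0.073, 0.018, -0.056, -0.005, 100]}}

```text
time_s: 3.52
eef_pos: [0.5274, -0.3569, 0.1461]
eef_rot: [3.137, -0.012, -0.096]
wrist_force: [1.2, 1.0, 1.3]
finger_gap: 0.0852
```

Call:
{"api": "jog_arm", "payload": {"commands": [0.004, 0.012, 0.038, 0.007, 0.021, -0.03, 100, 0, 0, 0, 0, 0, 0, 100, 0, 0, 0, 0, 0, 0, 100]}}

```text
time_s: 3.9
eef_pos: [0.5347, -0.3398, 0.1148]
eef_rot: [3.14, 0.002, -0.062]
wrist_force: [-0.3, -0.3, 0.4]
finger_gap: 0.0853
```

Run:
```python
from h import *
s=robot.get_state();print(s["eef_pos"],s["eef_rot"],s["wrist_force"],s["qpos"])
```

```text
[ 0.53471921 -0.33975526  0.11480641] [ 3.14004264e+00  1.73677395e-03 -6.23099239e-02] [-0.28069862 -0.30488131  0.37699978] [-0.60527957  0.08182397  1.66917284 -0.00226077  1.39128242 -0.54256657]
```

Call:
{"api": "jog_arm", "payload": {"commands": [0.0015, -0.0017, 0.004, 0, 0.004, -0.03, 100, 0, 0, 0, 0, 0, -0.03, 100, 0, 0, 0, 0, 0, -0.03, 100, 0, 0, 0, 0, 0, -0.01, 100, 0, 0, 0, 0, 0, 0, 100]}}

```text
time_s: 4.53
eef_pos: [0.5365, -0.337, 0.0204]
eef_rot: [3.136, -0.009, -0.058]
wrist_force: [-0.4, 0.0, 0.1]
finger_gap: 0.0852
```

Call:
{"api": "jog_arm", "payload": {"commands": [0.0055, 0.009, 0, -0.002, 0.0015, -0.01, 100, 0, 0, 0, 0, 0, 0, 100, 0, 0, 0, 0, 0, 0, 100]}}

```text
time_s: 4.9
eef_pos: [0.5355, -0.3362, 0.013]
eef_rot: [3.139, -0.003, -0.058]
wrist_force: [0.4, 1.3, 0.5]
finger_gap: 0.0857
```

Run:
```python
from h import *
p,d=snap("top");s=robot.get_state();print(s["eef_pos"],s["eef_rot"],s["wrist_force"])
cv2.imwrite("pics/t1.png",cv2.resize(p[195:275,290:400,::-1],None,fx=7,fy=7,interpolation=cv2.INTER_CUBIC))
```

```text
[ 0.53547797 -0.33618504  0.01284833] [ 3.13913624e+00 -2.46205697e-03 -5.82566650e-02] [ 0.26494232  0.2641925  -0.45169815]
```

View pics/t1.png

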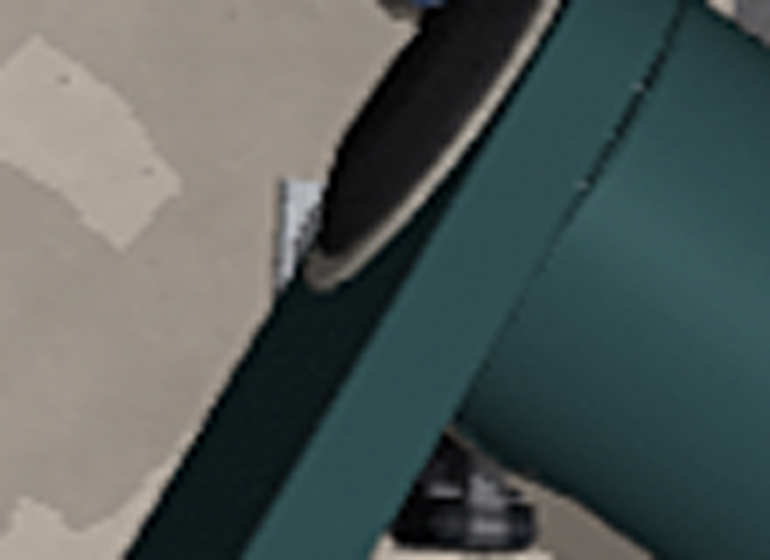

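Call:
{"api": "jog_arm", "payload": {"commands": [0.0025, 0.0025, 0, 0, 0, -0.0105, 100, 0, 0, 0, 0, 0, 0, 100, 0, 0, 0, 0, 0, 0, 0, 0, 0, 0, 0, 0, 0, 0, 0, 0, 0, 0, 0, 0, 0, 0, 0, 0, 0, 0, 0, 0, 0, 0, 0, 0, 0, 0, 0, 0, 0, 0, 0, 0, 0, 0]}}

```text
time_s: 5.95
eef_pos: [0.5358, -0.3364, 0.0022]
eef_rot: [3.141, -0.0, -0.058]
wrist_force: [1.1, 0.9, 0.1]
finger_gap: 0.0482
```

Run:
```python
from h import *
s=robot.get_state();print(s["eef_pos"],s["eef_rot"],s["wrist_force"],s["finger_gap"])
```

```text
[ 0.5357637  -0.33637154  0.00219425] [ 3.14122395e+00 -4.10674192e-04 -5.82729229e-02] [1.13607776 0.86709184 0.13775811] 0.04821565601868429
```

Call:
{"api": "jog_arm", "payload": {"commands": [0, 0, 0, 0, 0, 0.02, 0, 0, 0, 0, 0, 0, 0.03, 0, 0, 0, 0.02, 0, 0.01, 0.02, 0, 0, 0, 0.035, 0.006, 0.035, 0, 0, 0, 0, 0.035, 0.006, 0.035, 0, 0, 0, 0, 0.035, 0.007, 0.035, 0, 0, 0, 0, 0.035, 0.007, 0.035, 0, 0, 0, 0, 0.03, 0.007, 0.035, 0, 0, 0, 0, 0.02, 0.004, 0.02, 0, 0, 0, 0, 0, 0, 0, 0, 0, 0, 0, 0, 0, 0, 0, 0]}}

```text
time_s: 7.32
eef_pos: [0.5728, -0.1215, 0.0843]
eef_rot: [3.139, -0.006, 0.166]
wrist_force: [-0.2, -1.1, -1.1]
finger_gap: 0.0479
```

Run:
```python
from h import *
s=robot.get_state();print(s["eef_pos"],s["eef_rot"],s["wrist_force"],s["finger_gap"])
```

```text
[ 0.57280916 -0.12148758  0.08432883] [ 3.13913125 -0.00580815  0.16570051] [-0.22200747 -1.06386117 -1.10997334] 0.04791231495799429
```

Call:
{"api": "jog_arm", "payload": {"commands": [0.0025, 0.006, -0.0127, 0.0005, 0.003, -0.025, 0, 0, 0, 0, 0, 0, -0.013, 0, 0, 0, 0, 0, 0, 0, 0, 0, 0, 0, 0, 0, 0, 0]}}

```text
time_s: 7.82
eef_pos: [0.5723, -0.1199, 0.0428]
eef_rot: [-3.14, 0.002, 0.15]
wrist_force: [0.8, -0.6, -1.4]
finger_gap: 0.0482
```

Run:
```python
from h import *
s=robot.get_state();print(s["eef_pos"],s["eef_rot"],s["wrist_force"],s["finger_gap"])
o=[]
for c in("scene","top"):
    p,d=snap(c);u,v=map(int,proj(c,[.575,-.118,.04]))
    np.savez(f"pics/{c}2.npz",p=p,d=d)
    o.append(cv2.resize(p[v-40:v+40,u-40:u+40,::-1],(400,400),interpolation=cv2.INTER_CUBIC));print(c,u,v)
cv2.imwrite("pics/r2.png",np.hstack(o))
```

```text
[ 0.57229687 -0.11987139  0.0427535 ] [-3.13981477e+00  1.94191176e-03  1.49770418e-01] [ 0.78508534 -0.58808447 -1.41952068] 0.048233647821638526
scene 239 199
top 241 211
```

View pics/r2.png

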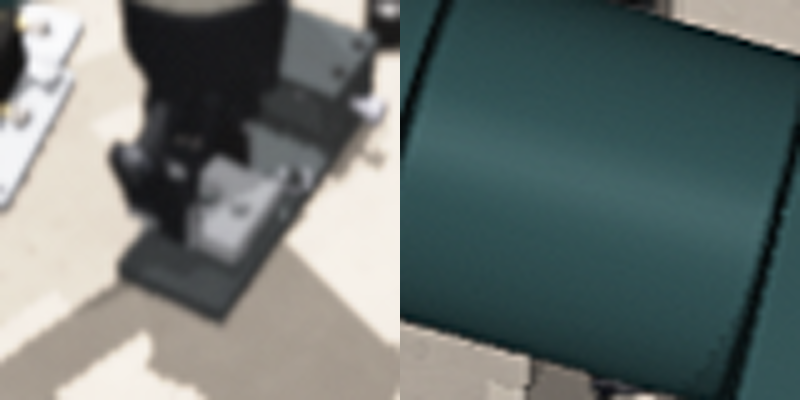

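Run:
```python
from h import *
a=np.load("pics/scene2.npz");C=cloud("scene",a["d"]);P=C[160:240,200:280].reshape(-1,3)
th=.153;o=np.array([.5727,-.1181]);c,s=np.cos(th),np.sin(th)
q=(P[:,:2]-o)@np.array([[c,-s],[s,c]]);z=P[:,2]   # frame at seat (robot est.)
np.set_printoptions(precision=1,suppress=True)
def edge(m,n):
    x,y=q[m,0],q[m,1];print(n,m.sum(),"zmed",np.median(z[m])*1000)
    for x0 in np.arange(-.06,.06,.008):
        k=(x>=x0)&(x<x0+.008)
        if k.sum()>2: print(round(x0*1000),"ymin",y[k].min()*1000,end="; ")
    print("xr",x.min()*1000,x.max()*1000)
edge((z>.048)&(z<.057)&(abs(q[:,1])<.05)&(q[:,0]<.03)&(q[:,0]>-.035),"riser")
edge((z>.012)&(z<.018)&(abs(q[:,1])<.05)&(abs(q[:,0])<.08),"base")
# top0 & scene0 base/riser edges
for cam in("scene","top"):
    a=np.load(f"pics/{cam}0.npz");C=cloud(cam,a["d"]).reshape(-1,3);z=C[:,2]
    q=(C[:,:2]-o)@np.array([[c,-s],[s,c]])
    m=(z>.0125)&(z<.0175)&(abs(q[:,1])<.05)&(q[:,0]<.07)&(q[:,0]>-.045)
    print(cam,"base y",np.percentile(q[m,1],[.5,99.5])*1000,"x",q[m,0].min()*1000)
    m=(z>.059)&(z<.063)&(abs(q[:,1])<.05)&(q[:,0]<.15)&(q[:,0]>.06)
    print(" roof y",np.percentile(q[m,1],[.5,50,99.5])*1000,"x",np.percentile(q[m,0],[.5,50,99.5])*1000)
    t=-.0583;r=np.array([[np.cos(t),-np.sin(t)],[np.sin(t),np.cos(t)]]);q=(C[:,:2]-[.5358,-.3364])@r
    m=(z>.0105)&(z<.014)&(abs(q[:,1])<.05)&(abs(q[:,0])<.05)
    print(" riser y",np.percentile(q[m,1],[.5,50,99.5])*1000,"x",np.percentile(q[m,0],[.5,50,99.5])*1000)
```

```text
riser 199 zmed 52.183109218248156
-36 ymin -34.18713817876623; -28 ymin -34.952194473040905; -20 ymin -35.0338822441812; -12 ymin -34.945139002076566; -4 ymin -34.14884467757564; 4 ymin -34.16151039130077; 12 ymin -35.16076956469071; 20 ymin -32.564381728295814; xr -33.30123589114832 26.897852081481187
base 398 zmed 14.96814934736232
-44 ymin -33.6370872825521; -36 ymin -33.80530802202868; -28 ymin -32.50782691140038; -20 ymin -33.94796666603017; -12 ymin -33.92848043131319; -4 ymin -32.77706534426826; 4 ymin -33.52347531704032; 12 ymin -34.191594736457276; 20 ymin -33.019039557963005; 28 ymin -34.619533598824475; 36 ymin -33.95760750798567; 44 ymin -32.67779534268753; 52 ymin -33.411191283749574; xr -42.54557280144859 79.99153100232057
scene base y [-34.3  31.2] x -42.29903953546091
 roof y [-33.3  -1.6  32.3] x [ 83.9 108.6 136. ]
 riser y [-32.8   0.5  33.1] x [-26.4  -4.6  23.6]
top base y [-32.8  32.3] x -40.77163477794927
 roof y [-32.6   0.4  32.5] x [ 84.3 109.2 135.8]
 riser y [-32.    1.5  33.9] x [-26.   -3.4  23.5]
```

Call:
{"api": "jog_arm", "payload": {"commands": [-0.0018, -0.002, 0.003, 0.0008, 0.0009, -0.004, 0, 0, 0, 0, 0, 0, -0.008, 0, 0, 0, 0, 0, 0, 0, 0]}}

```text
time_s: 8.3
eef_pos: [0.5736, -0.1189, 0.031]
eef_rot: [3.14, -0.001, 0.153]
wrist_force: [-0.2, -0.2, -1.0]
finger_gap: 0.0482
```

Run:
```python
from h import *
s=robot.get_state();print(s["eef_pos"],s["eef_rot"],s["wrist_force"],s["finger_gap"])
```

```text
[ 0.57360232 -0.11892158  0.03097571] [ 3.14042985e+00 -1.47616831e-03  1.53263128e-01] [-0.24278876 -0.18564211 -0.96677716] 0.048185467201132856
```

Call:
{"api": "jog_arm", "payload": {"commands": [0.001, 0.0015, 0, -0.0003, 0, -0.004, 0, 0, 0, 0, 0, 0, -0.003, 0, 0, 0, 0, 0, 0, -0.002, 0, 0, 0, 0, 0, 0, 0, 0]}}

```text
time_s: 8.8
eef_pos: [0.5733, -0.1189, 0.0214]
eef_rot: [-3.141, -0.0, 0.153]
wrist_force: [-0.9, -0.0, -0.4]
finger_gap: 0.0481
```

Run:
```python
from h import *
s=robot.get_state();print(s["eef_pos"],s["eef_rot"],s["wrist_force"],s["ft_torque"],s["finger_gap"])
```

```text
[ 0.57332154 -0.11891379  0.02137569] [-3.14145338e+00 -6.14162833e-05  1.53298822e-01] [-0.94521935 -0.02451056 -0.38991171] [-0.01655338  0.01681278 -0.05148434] 0.0481017301853325
```

Call:
{"api": "jog_arm", "payload": {"commands": [0, 0, 0, 0, 0, -0.0025, 0, 0, 0, 0, 0, 0, -0.0015, 0, 0, 0, 0, 0, 0, -0.001, 0, 0, 0, 0, 0, 0, 0, 0]}}

```text
time_s: 9.3
eef_pos: [0.5737, -0.119, 0.0174]
eef_rot: [3.141, -0.001, 0.153]
wrist_force: [0.0, -1.0, -1.8]
finger_gap: 0.0479
```

Run:
```python
from h import *
s=robot.get_state();print(s["eef_pos"],s["eef_rot"],s["wrist_force"],s["ft_torque"],s["finger_gap"])
```

```text
[ 0.57365425 -0.1190001   0.01737837] [ 3.14139422e+00 -7.44252997e-04  1.53337529e-01] [ 0.01397395 -0.97353248 -1.7570278 ] [ 0.02163018 -0.01267723  0.02649652] 0.04786407089765181
```

Call:
{"api": "jog_arm", "payload": {"commands": [0, 0, 0, 0, 0, -0.001, 0, 0, 0, 0, 0, 0, 0, 0]}}

```text
time_s: 9.55
eef_pos: [0.5738, -0.119, 0.0172]
eef_rot: [3.141, -0.001, 0.153]
wrist_force: [-0.1, 0.2, -1.4]
finger_gap: 0.0479
```

Call:
{"api": "jog_arm", "payload": {"commands": [0, 0, 0, -0.0003, 0, -0.0015, 0, 0, 0, 0, 0, 0, -0.001, 0, 0, 0, 0, 0, 0, 0, 0]}}

```text
time_s: 9.93
eef_pos: [0.574, -0.1191, 0.0173]
eef_rot: [3.141, -0.002, 0.153]
wrist_force: [0.1, 0.5, -0.2]
finger_gap: 0.0481
```

Call:
{"api": "jog_arm", "payload": {"commands": [0, 0.001, 0, -0.0005, 0, -0.004, 0, 0, 0, 0, 0, 0, 0, 0]}}

```text
time_s: 10.18
eef_pos: [0.5746, -0.1192, 0.0177]
eef_rot: [3.14, -0.003, 0.154]
wrist_force: [-1.0, 0.5, -1.8]
finger_gap: 0.0479
```

Run:
```python
from h import *
s=robot.get_state();print(s["eef_pos"],s["eef_rot"],s["wrist_force"],s["ft_torque"],s["finger_gap"])
```

```text
[ 0.57462803 -0.11918125  0.01770207] [ 3.14033884e+00 -3.12808630e-03  1.53545325e-01] [-1.01118027  0.45402916 -1.77133282] [0.04530397 0.13194462 0.0354706 ] 0.047876934484150674
```

Call:
{"api": "jog_arm", "payload": {"commands": [0, 0.002, 0, 0, 0, 0, 80, 0, 0, 0, 0, 0, 0, 80, 0, 0, 0, 0, 0, 0, 80, 0, 0, 0, 0, 0, 0.03, 80, 0, 0, 0, 0, 0, 0.04, 80, 0, 0, 0, 0, 0.03, 0.05, 80, 0, 0, 0, 0, 0.05, 0.05, 80, 0, 0, -0.1, 0, 0.05, 0.01, 80, 0, 0, -0.1, 0, 0.05, 0, 80, 0, 0, 0, 0, 0, 0, 80]}}

```text
time_s: 11.42
eef_pos: [0.5726, 0.0604, 0.1949]
eef_rot: [-3.139, 0.001, -0.055]
wrist_force: [0.2, -0.9, 0.2]
finger_gap: 0.0683
```

Run:
```python
from h import *
s=robot.get_state();print(s["eef_pos"],s["eef_rot"],s["wrist_force"],s["finger_gap"])
o=[]
for c in("scene","top"):
    p,d=snap(c);u,v=map(int,proj(c,[.6,-.08,.02]))
    np.savez(f"pics/{c}3.npz",p=p,d=d)
    o.append(cv2.resize(p[v-60:v+60,u-60:u+60,::-1],(400,400),interpolation=cv2.INTER_CUBIC));print(c,u,v)
cv2.imwrite("pics/r3.png",np.hstack(o))
```

```text
[0.57255435 0.06037378 0.19493409] [-3.13909720e+00  1.05031818e-03 -5.51024875e-02] [ 0.18853294 -0.94187372  0.23867349] 0.0682675790892749
scene 234 191
top 223 199
```

View pics/r3.png

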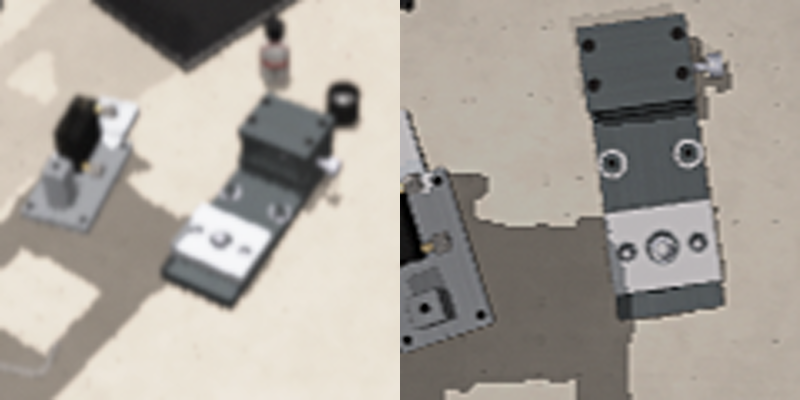

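Run:
```python
from h import *
np.set_printoptions(precision=1,suppress=True)
th=.153;o=np.array([.5733,-.1190])
for cam in("top","scene"):
    C=cloud(cam,np.load(f"pics/{cam}3.npz")["d"]).reshape(-1,3);z=C[:,2];c,s=np.cos(th),np.sin(th)
    q=(C[:,:2]-o)@np.array([[c,-s],[s,c]])
    m=(z>.02)&(z<.03)&(abs(q[:,1])<.04)&(abs(q[:,0])<.04)
    A=np.c_[q[m],np.ones(m.sum())];k=(abs(q[m,1])>.012)
    pl=np.linalg.lstsq(A[k],z[m][k],rcond=None)[0];print(cam,"riser n",m.sum(),"z",pl[2]*1e3,"tilt mm over half:",pl[0]*25,pl[1]*33e0*1)
    f=lambda v:np.percentile(v,[.7,99.3])*1000
    print(" riser x",f(q[m,0]),"y",f(q[m,1]), cv2.minAreaRect((q[m]*1000).astype(np.float32)))
    m=(z>.058)&(z<.064)&(abs(q[:,1])<.045)&(q[:,0]<.15)&(q[:,0]>.06);print(" roof x",f(q[m,0]),"y",f(q[m,1]),cv2.minAreaRect((q[m]*1000).astype(np.float32)))
    C=cloud(cam,np.load(f"pics/{cam}0.npz")["d"]).reshape(-1,3);z=C[:,2]
    t=np.radians(19.66);c,s=np.cos(t),np.sin(t);q=(C[:,:2]-[.5334,.0201])@np.array([[c,-s],[s,c]])
    m=(z>.05)&(z<.059)&(q[:,0]<.02)&(q[:,0]>-.025)&(abs(q[:,1])<.025);print(" handle x",f(q[m,0]),"y",f(q[m,1]),m.sum(),np.median(z[m]))
    m=(z>.006)&(z<.014)&(q[:,0]<.14)&(q[:,0]>-.035)&(abs(q[:,1])<.045);print(" carrier x",f(q[m,0]),"y",f(q[m,1]),cv2.minAreaRect((q[m]*1000).astype(np.float32)))
    m&=(q[:,0]>.09);print(" tail y",f(q[m,1]))
```

```text
top riser n 689 z 26.715926512330363 tilt mm over half: 0.15024907215481906 0.036225290946632654
 riser x [-24.8  24.5] y [-32.4  32.8] ((-0.15163421630859375, 0.22841262817382812), (49.81774139404297, 65.99738311767578), 0.25964412093162537)
 roof x [ 84.  134.9] y [-31.5  33.4] ((109.59950256347656, 0.9445343017578125), (65.85633850097656, 52.108760833740234), 89.80889892578125)
 handle x [-9.9  9.5] y [-9.9  9.6] 105 0.05444344621950845
 carrier x [-19.4 123.7] y [-29.8  29.5] ((52.51205825805664, 0.036273956298828125), (144.55227661132812, 60.47286605834961), 0.003825331572443247)
 tail y [-17.8  17.9]
scene riser n 396 z 26.223357104010315 tilt mm over half: 0.4828072999771337 0.3254544317463858
 riser x [-26.5  25.1] y [-33.6  32.4] ((-1.1852779388427734, -0.7242622375488281), (67.40351104736328, 53.039119720458984), 89.98108673095703)
 roof x [ 83.1 135.3] y [-32.6  32.9] ((108.7318115234375, 0.4529266357421875), (67.62391662597656, 53.99394989013672), 89.36422729492188)
 handle x [-10.9   9.1] y [-11.2   9.1] 47 0.05441732801636815
 carrier x [-21.1 123.5] y [-30.6  28.9] ((51.987953186035156, -0.1284618377685547), (146.7616729736328, 61.28892517089844), 0.3366885185241699)
 tail y [-18.9  15.7]
```

Call:
{"api": "jog_arm", "payload": {"commands": [0, 0, -0.13, -0.004, -0.004, -0.006, 55, 0, 0, -0.13, -0.004, -0.004, -0.006, 55, 0, 0, -0.13, -0.004, -0.004, -0.006, 55, 0, 0, -0.13, -0.004, -0.004, -0.006, 55, 0, 0, -0.13, -0.004, -0.004, -0.006, 55, 0, 0, -0.13, -0.004, -0.004, -0.006, 55, 0, 0, -0.13, -0.004, -0.004, -0.006, 55, 0, 0, -0.13, -0.004, -0.004, -0.006, 55, 0, 0, -0.1, -0.004, -0.004, -0.006, 55, 0, 0, 0, 0, 0, 0, 55, 0, 0, 0, 0, 0, 0, 55]}}

```text
time_s: 12.9
eef_pos: [0.535, 0.0075, 0.1353]
eef_rot: [3.138, 0.003, -1.235]
wrist_force: [-1.1, -0.5, 0.1]
finger_gap: 0.0469
```

Run:
```python
from h import *
s=robot.get_state();print(s["eef_pos"],s["eef_rot"],s["wrist_force"],s["finger_gap"])
```

```text
[0.53499011 0.00746793 0.13525552] [ 3.13784518  0.00324733 -1.23509147] [-1.14284311 -0.5228426   0.0741938 ] 0.04685338501006121
```

Call:
{"api": "jog_arm", "payload": {"commands": [-0.0018, -0.0046, 0.0075, 0, 0.0123, -0.02, 55, 0, 0, 0, 0, 0, -0.04, 55, 0, 0, 0, 0, 0, -0.01, 55, 0, 0, 0, 0, 0, 0, 55]}}

```text
time_s: 13.4
eef_pos: [0.5365, 0.0194, 0.066]
eef_rot: [-3.139, -0.001, -1.221]
wrist_force: [-0.2, 0.3, 0.6]
finger_gap: 0.0469
```

Run:
```python
from h import *
s=robot.get_state();print(s["eef_pos"],s["eef_rot"],s["wrist_force"],s["finger_gap"])
p,d=snap("scene");u,v=map(int,proj("scene",[.55,.02,.04]))
cv2.imwrite("pics/r4.png",cv2.resize(p[v-45:v+45,u-45:u+45,::-1],(540,540),interpolation=cv2.INTER_CUBIC))
```

```text
[0.53646432 0.01937338 0.06602424] [-3.13889526e+00 -1.20921901e-03 -1.22103918e+00] [-0.18219897  0.29138169  0.55449273] 0.046944053447486235
```

View pics/r4.png

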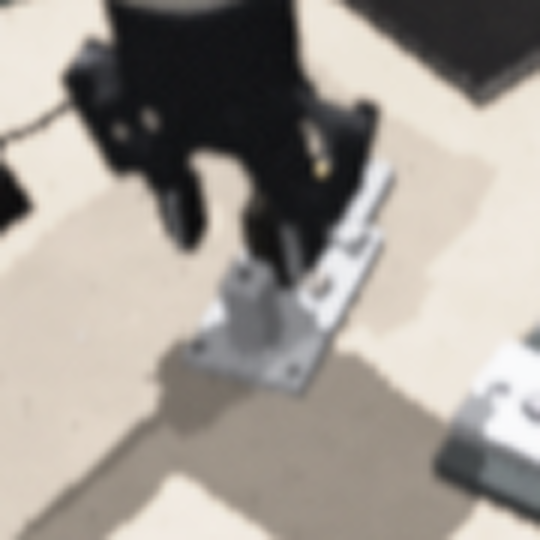

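Call:
{"api": "jog_arm", "payload": {"commands": [0.0002, 0.003, -0.006, -0.002, 0.0005, -0.015, 55, 0, 0, 0, 0, 0, -0.015, 55, 0, 0, 0, 0, 0, -0.015, 55, 0, 0, 0, 0, 0, 0, 55]}}

```text
time_s: 13.95
eef_pos: [0.5352, 0.0197, 0.0201]
eef_rot: [-3.139, -0.001, -1.227]
wrist_force: [0.1, -0.0, -0.7]
finger_gap: 0.047
```

Run:
```python
from h import *
s=robot.get_state();print(s["eef_pos"],s["eef_rot"],s["wrist_force"],s["finger_gap"])
```

```text
[0.53517294 0.01971206 0.02012724] [-3.13927469e+00 -8.55929816e-04 -1.22732300e+00] [ 0.08573989 -0.03340784 -0.65458541] 0.046984388130899286
```

Call:
{"api": "jog_arm", "payload": {"commands": [0, 0.0025, 0, -0.0005, 0, -0.005, 55, 0, 0, 0, 0, 0, 0, 55, 0, 0, 0, 0, 0, 0, 0, 0, 0, 0, 0, 0, 0, 0, 0, 0, 0, 0, 0, 0, 0, 0, 0, 0, 0, 0, 0, 0, 0, 0, 0, 0, 0, 0, 0]}}

```text
time_s: 14.82
eef_pos: [0.5351, 0.0198, 0.0157]
eef_rot: [-3.141, -0.0, -1.227]
wrist_force: [1.2, -0.3, -2.1]
finger_gap: 0.0195
```

Run:
```python
from h import *
s=robot.get_state();print(s["eef_pos"],s["eef_rot"],s["wrist_force"],s["finger_gap"])
```

```text
[0.53512908 0.01980316 0.01569683] [-3.14067830e+00 -2.38886871e-04 -1.22722794e+00] [ 1.1667194  -0.3250655  -2.12710213] 0.01951540660219316
```

Call:
{"api": "jog_arm", "payload": {"commands": [0, 0, 0, 0, 0, 0.01, 0, 0, 0, 0, 0, 0, 0.02, 0, 0, 0, 0, -0.003, -0.005, 0.025, 0, 0, 0, -0.02, -0.005, -0.015, 0.02, 0, 0, 0, -0.035, -0.006, -0.025, 0, 0, 0, 0, -0.035, -0.006, -0.03, 0, 0, 0, 0, -0.035, -0.005, -0.03, 0, 0, 0, 0, -0.03, -0.003, -0.02, 0, 0, 0, 0, -0.02, -0.002, -0.01, 0, 0, 0, 0, 0, 0, 0, 0, 0, 0, 0, 0, 0, 0, 0, 0]}}

```text
time_s: 16.2
eef_pos: [0.503, -0.1183, 0.0979]
eef_rot: [-3.141, -0.001, -1.406]
wrist_force: [-0.6, 0.5, -2.6]
finger_gap: 0.0195
```

Run:
```python
from h import *
s=robot.get_state();print(s["eef_pos"],s["eef_rot"],s["wrist_force"],s["ft_torque"],s["finger_gap"])
```

```text
[ 0.50302407 -0.11834138  0.09792723] [-3.14065639e+00 -7.86183710e-04 -1.40593696e+00] [-0.55896056  0.52887926 -2.64929815] [-0.04487632  0.10599996 -0.01735576] 0.01949020189567952
```

Call:
{"api": "jog_arm", "payload": {"commands": [0, 0, -0.013, 0.001, -0.0105, -0.01, 0, 0, 0, 0, 0, 0, -0.015, 0, 0, 0, 0, 0, 0, -0.011, 0, 0, 0, 0, 0, 0, 0, 0, 0, 0, 0, 0, 0, 0, 0]}}

```text
time_s: 16.82
eef_pos: [0.5037, -0.1281, 0.0581]
eef_rot: [3.141, 0.0, -1.418]
wrist_force: [-0.1, -0.1, -3.0]
finger_gap: 0.0195
```

Run:
```python
from h import *
s=robot.get_state();print(s["eef_pos"],s["eef_rot"],s["wrist_force"],s["ft_torque"],s["finger_gap"])
np.set_printoptions(precision=2,suppress=True)
th=.152;c,sn=np.cos(th),np.sin(th);M=np.array([[c,-sn],[sn,c]]);o=np.array([.5732,-.1185])
T=(s["eef_pos"][:2]-o)@M*1000;print("TCP in seat frame",T,"yaw err",s["eef_rot"][2]+1.4188)
im=[]
for cam in("top","scene"):
    p,d=snap(cam);np.savez(f"pics/{cam}5.npz",p=p,d=d)
    C=cloud(cam,d).reshape(-1,3);z=C[:,2];q=(C[:,:2]-o)@M*1000
    f=lambda v:np.percentile(v,[1,50,99])
    m=(z>.044)&(z<.058)&(q[:,0]>T[0]+84)&(q[:,0]<T[0]+140)&(abs(q[:,1])<30)
    if m.sum()>9:
        pl=np.polyfit(q[m,0]-T[0],z[m]*1000,1);print(cam,"tail n",m.sum(),"y",f(q[m,1]),"x-T",f(q[m,0]-T[0]),"z",f(z[m]*1000),"slope",pl)
        print(cv2.minAreaRect(q[m].astype(np.float32)))
    m=(z>.059)&(z<.063)&(abs(q[:,1])<35)&(q[:,0]<142)&(q[:,0]>80);print(" roof x",f(q[m,0]),"y",f(q[m,1]))
    u,v=map(int,proj(cam,[.6,-.11,.04]));im.append(cv2.resize(p[v-45:v+45,u-45:u+45,::-1],(400,400),interpolation=cv2.INTER_CUBIC))
cv2.imwrite("pics/r5.png",np.hstack(im))
```

```text
[ 0.5037343  -0.12811092  0.05811522] [ 3.14067166e+00  2.88867602e-04 -1.41759894e+00] [-0.05025421 -0.11012427 -3.03955611] [-0.02228472  0.16023728  0.02209948] 0.019472848651901246
TCP in seat frame [-70.12   1.02] yaw err 0.0012010630216721108
top tail n 341 y [-16.6    0.97  18.52] x-T [ 84.47 103.31 123.5 ] z [49.18 52.06 55.36] slope [ 0.   51.89]
((33.832420349121094, 0.899810791015625), (39.95450973510742, 35.80980682373047), 0.7953277826309204)
 roof x [ 84.08 109.94 134.83] y [-31.31   0.9   32.92]
scene tail n 110 y [-17.58  -6.92  17.87] x-T [ 84.86 108.93 123.56] z [44.85 52.03 55.04] slope [ 0.01 51.12]
((37.66530227661133, -4.782062530517578), (45.639766693115234, 32.22191619873047), 30.306663513183594)
 roof x [ 82.59 109.06 134.76] y [-32.87  -0.64  31.91]
```

View pics/r5.png

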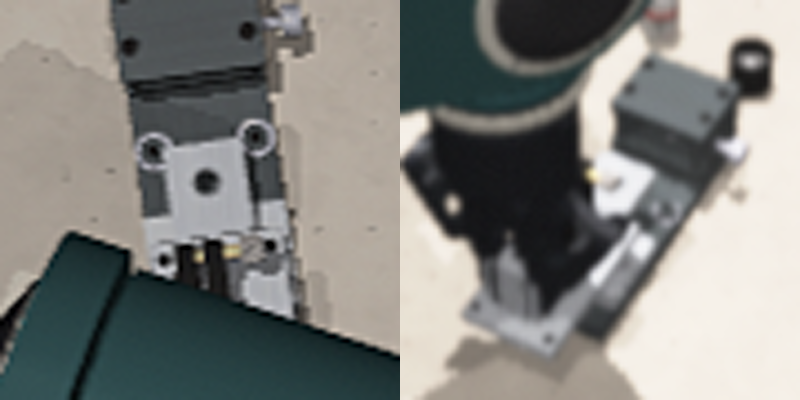

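Call:
{"api": "jog_arm", "payload": {"commands": [0, 0, -0.001, 0, 0, -0.0022, 0, 0, 0, 0, 0.01, 0.0015, 0, 0, 0, 0, 0, 0.013, 0.0018, 0, 0, 0, 0, 0, 0.007, 0.001, 0, 0, 0, 0, 0, 0, 0, 0, 0]}}

```text
time_s: 17.55
eef_pos: [0.5369, -0.1235, 0.0569]
eef_rot: [-3.141, -0.001, -1.418]
wrist_force: [-1.4, -0.4, -4.4]
finger_gap: 0.0192
```

```bash
cat > st.py <<'E'
from h import *
np.set_printoptions(precision=2,suppress=True)
s=robot.get_state();th=.152;c,sn=np.cos(th),np.sin(th);M=np.array([[c,-sn],[sn,c]]);o=np.array([.5732,-.1185])
print("T",(s["eef_pos"][:2]-o)@M*1000,"z",s["eef_pos"][2]*1e3,"yawerr mrad",(s["eef_rot"][2]+1.4188)*1e3,"rp mrad",((s["eef_rot"][0]%(2*np.pi))-np.pi)*1e3,s["eef_rot"][1]*1e3)
f=s["wrist_force"];print("F base",f[:2]@M,f[2],"tq",s["ft_torque"],s["finger_gap"]*1e3)
E
python3 st.py
```

```text
T [-36.61   0.52] z 56.85286256455882 yawerr mrad 0.31681499344049513 rp mrad 0.9814818956250804 -0.5443226441901317
F base [-1.45 -0.2 ] -4.393028102719502 tq [-0.06  0.18 -0.02] 19.2369017775172
```

Call:
{"api": "jog_arm", "payload": {"commands": [0, 0, 0, 0.009, 0.0016, -0.001, 0, 0, 0, 0, 0.01, 0.0017, 0, 0, 0, 0, 0, 0.008, 0.0012, 0, 0, 0, 0, 0, 0.004, 0.0006, 0, 0, 0, 0, 0, 0, 0, 0, 0]}}

```text
time_s: 18.18
eef_pos: [0.5701, -0.118, 0.0555]
eef_rot: [-3.141, -0.0, -1.418]
wrist_force: [0.0, -0.1, -2.7]
finger_gap: 0.0192
```

```bash
python3 st.py
```

```text
T [-2.99  0.96] z 55.54550111954917 yawerr mrad 0.4138934217674528 rp mrad 0.5760285766891471 -0.41720014563617625
F base [ 0.01 -0.07] -2.7474319433619288 tq [-0.    0.17 -0.02] 19.218158318122097
```

Call:
{"api": "jog_arm", "payload": {"commands": [0, 0, 0, 0.0026, 0.0003, 0, 0, 0, 0, 0, 0, 0, -0.0015, 0, 0, 0, 0, 0, 0, 0, 0]}}

```text
time_s: 18.55
eef_pos: [0.5725, -0.1178, 0.0539]
eef_rot: [-3.141, -0.0, -1.419]
wrist_force: [-0.7, 0.2, -3.4]
finger_gap: 0.0192
```

```bash
python3 st.py
python3 - <<'E'
from h import *
im=[]
for cam in("top","scene"):
    p,d=snap(cam);np.savez(f"pics/{cam}6.npz",p=p,d=d)
    u,v=map(int,proj(cam,[.6,-.11,.04]));im.append(cv2.resize(p[v-40:v+40,u-40:u+40,::-1],(400,400),interpolation=cv2.INTER_CUBIC))
cv2.imwrite("pics/r6.png",np.hstack(im))
E
```

```text
T [-0.57  0.81] z 53.94345178527815 yawerr mrad 0.19867841848975054 rp mrad 0.4526930805095475 -0.37636324230350127
F base [-0.69  0.34] -3.38486541713056 tq [-0.    0.15 -0.04] 19.223083934660668
```

View pics/r6.png

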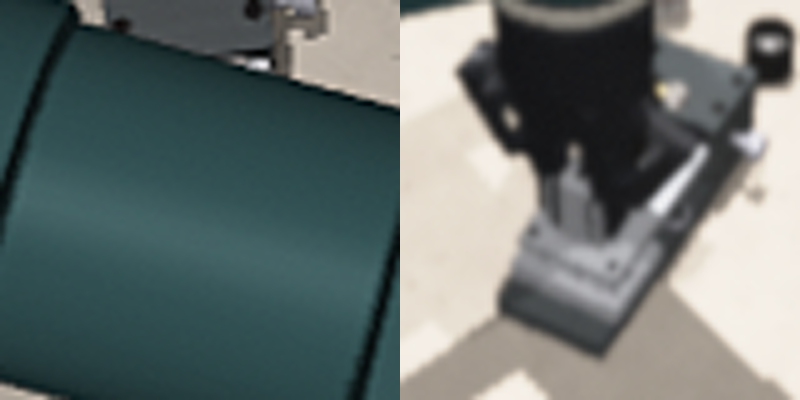

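Call:
{"api": "jog_arm", "payload": {"commands": [0, 0, 0, 0, 0, -0.0015, 0, 0, 0, 0, 0, 0, -0.001, 0, 0, 0, 0, 0, 0, -0.001, 0, 0, 0, 0, 0, 0, 0, 0]}}

```text
time_s: 19.15
eef_pos: [0.5725, -0.1178, 0.0504]
eef_rot: [-3.141, -0.0, -1.419]
wrist_force: [0.3, 0.2, -3.3]
finger_gap: 0.0194
```

```bash
python3 st.py
```

```text
T [-0.59  0.82] z 50.41227718537335 yawerr mrad 0.17391016553691685 rp mrad 0.7305286215002482 -0.4588434276515674
F base [0.37 0.14] -3.3308602092800994 tq [0.01 0.13 0.01] 19.364336239671804
```

Call:
{"api": "jog_arm", "payload": {"commands": [0, 0, 0, 0, 0, -0.0015, 0, 0, 0, 0, 0, 0, -0.0015, 0, 0, 0, 0, 0, 0, 0, 0]}}

```text
time_s: 19.52
eef_pos: [0.5727, -0.1179, 0.0477]
eef_rot: [-3.141, -0.001, -1.419]
wrist_force: [-0.7, -0.1, -1.3]
finger_gap: 0.0195
```

```bash
python3 st.py
```

```text
T [-0.45  0.71] z 47.667017316042184 yawerr mrad 0.13186869206949225 rp mrad 1.0786200860670725 -0.6477075346895678
F base [-0.75  0.01] -1.3284894058069152 tq [ 0.03  0.42 -0.08] 19.49276553875642
```

Call:
{"api": "jog_arm", "payload": {"commands": [0, 0, 0, 0, 0, -0.002, 0, 0, 0, 0, 0, 0, -0.002, 0]}}

```text
time_s: 19.77
eef_pos: [0.5728, -0.1179, 0.0443]
eef_rot: [-3.14, -0.001, -1.419]
wrist_force: [-4.7, 1.3, 4.9]
finger_gap: 0.0193
```

```bash
python3 st.py
```

```text
T [-0.29  0.67] z 44.31681645496752 yawerr mrad 0.14109025425534938 rp mrad 1.5516783675280088 -0.8290000949406906
F base [-4.5   1.97] 4.895292504851863 tq [0.18 0.96 0.07] 19.299825980745428
```

Call:
{"api": "jog_arm", "payload": {"commands": [0.0006, 0.0017, 0, -0.001, 0, -0.001, 0, 0, 0, 0, 0, 0, -0.001, 0]}}

```text
time_s: 20.02
eef_pos: [0.5728, -0.1179, 0.0432]
eef_rot: [-3.139, -0.0, -1.419]
wrist_force: [-4.4, 1.0, 7.0]
finger_gap: 0.0196
```

```bash
python3 st.py
```

```text
T [-0.33  0.67] z 43.24572421992939 yawerr mrad 0.21227282393798674 rp mrad 2.4820373917640026 -0.49826575230227377
F base [-4.17  1.62] 6.983519506427031 tq [0.28 0.99 0.02] 19.615955973255502
```

Call:
{"api": "jog_arm", "payload": {"commands": [-0.0008, 0.005, 0, -0.001, 0, -0.002, 0, 0, 0.003, 0, -0.0005, 0, -0.002, 0]}}

```text
time_s: 20.27
eef_pos: [0.5726, -0.1179, 0.0426]
eef_rot: [3.139, -0.001, -1.419]
wrist_force: [-17.3, 3.3, 29.4]
finger_gap: 0.0196
```

```bash
python3 st.py
```

```text
T [-0.52  0.64] z 42.60789642469513 yawerr mrad 0.15646555196680012 rp mrad -2.2522326011098492 -0.8167349765564325
F base [-16.59   5.9 ] 29.392418837387336 tq [0.9  2.31 0.06] 19.55721734088345
```

Call:
{"api": "jog_arm", "payload": {"commands": [0.0003, -0.0022, 0, -0.0025, -0.0003, -0.0015, 0, 0.0002, 0, 0, -0.001, 0, -0.0015, 0]}}

```text
time_s: 20.52
eef_pos: [0.5719, -0.1182, 0.0427]
eef_rot: [-3.134, -0.002, -1.419]
wrist_force: [-2.4, 1.2, 12.2]
finger_gap: 0.0194
```

```bash
python3 st.py
python3 - <<'E'
from h import *
p,d=snap("scene");np.savez("pics/scene7.npz",p=p,d=d)
np.set_printoptions(precision=2,suppress=True)
th=.152;c,sn=np.cos(th),np.sin(th);M=np.array([[c,-sn],[sn,c]]);o=np.array([.5727,-.1180])
C=cloud("scene",d).reshape(-1,3);z=C[:,2]*1000;q=(C[:,:2]-o)@M*1000
m=(z>30)&(z<44)&(q[:,0]>-30)&(q[:,0]<80)&(abs(q[:,1])<32)
for a,b in((-24,-8),(8,22),(22,40),(40,60),(60,80)):
    k=m&(q[:,0]>a)&(q[:,0]<b)
    if k.sum()>3: print(a,b,k.sum(),"z",np.median(z[k]),"ymin",q[k,1].min(),"y-range",np.percentile(q[k,1],[5,95]))
m=(z>57)&(z<65)&(abs(q[:,1])<45)&(q[:,0]<150)&(q[:,0]>80);print("roof z",np.median(z[m]))
u,v=map(int,proj("scene",[.58,-.12,.04]))
cv2.imwrite("pics/r7.png",cv2.resize(p[v-35:v+35,u-35:u+45,::-1],(800,700)[:2] and (640,560),interpolation=cv2.INTER_CUBIC))
E
```

```text
T [-1.27  0.46] z 42.71874595130759 yawerr mrad 0.20387006299094068 rp mrad 7.591834245277429 -2.2374068373360867
F base [-2.24  1.53] 12.245447817936519 tq [0.33 0.8  0.04] 19.353749388506163
-24 -8 123 z 36.71952583422357 ymin -31.196689848563956 y-range [-28.12  24.05]
8 22 21 z 37.92618203965028 ymin -31.55523013783329 y-range [-31.39 -20.07]
22 40 22 z 36.40968602514244 ymin -31.851803661868036 y-range [-31.61 -21.99]
40 60 22 z 36.51665509493931 ymin -31.945093209587313 y-range [-31.81  -4.03]
60 80 14 z 36.54862827957987 ymin -31.717084272977967 y-range [-31.6  -19.34]
roof z 61.2006266231404
```

View pics/r7.png

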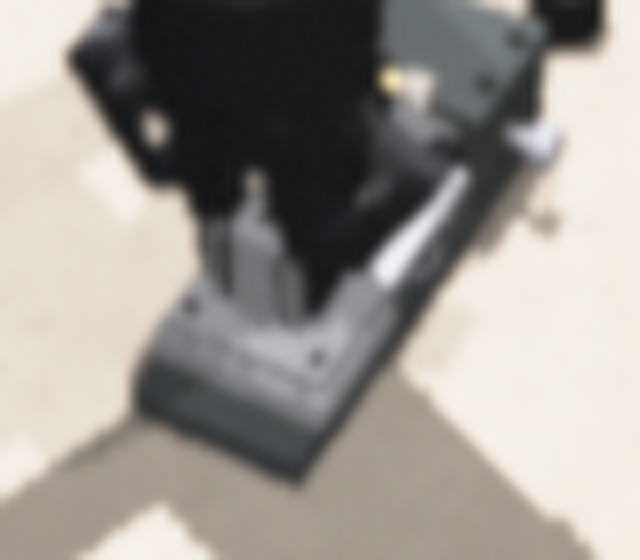

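Call:
{"api": "jog_arm", "payload": {"commands": [0.001, 0.0075, 0, -0.001, 0, -0.002, 0, 0, 0.001, 0, -0.001, 0, -0.002, 0]}}

```text
time_s: 20.82
eef_pos: [0.572, -0.1183, 0.0427]
eef_rot: [-3.137, -0.001, -1.418]
wrist_force: [-6.5, 2.8, 20.7]
finger_gap: 0.0193
```

```bash
python3 st.py
```

```text
T [-1.18  0.4 ] z 42.669982831563985 yawerr mrad 0.34778160590276386 rp mrad 4.711181440157919 -1.1976104361066664
F base [-5.96  3.73] 20.724618892161185 tq [0.73 1.29 0.02] 19.29592109458326
```

Call:
{"api": "jog_arm", "payload": {"commands": [0.0003, 0.006, 0, -0.0005, 0, -0.0015, 0, 0.0003, 0.0025, 0, -0.0005, 0, -0.0015, 0]}}

```text
time_s: 21.08
eef_pos: [0.572, -0.1183, 0.0427]
eef_rot: [3.141, 0.0, -1.418]
wrist_force: [-9.6, 3.2, 17.0]
finger_gap: 0.0192
```

```bash
python3 st.py
```

```text
T [-1.15  0.41] z 42.65135454402591 yawerr mrad 0.4484694199780037 rp mrad -0.9128666722801881 0.057470401435111285
F base [-8.97  4.57] 17.003284896941437 tq [0.53 1.33 0.04] 19.179134545258776
```

Call:
{"api": "jog_arm", "payload": {"commands": [0, 0.0015, 0, -0.0005, 0, -0.002, 0]}}

```text
time_s: 21.2
eef_pos: [0.572, -0.1183, 0.0426]
eef_rot: [3.141, -0.0, -1.418]
wrist_force: [-14.4, 4.0, 27.5]
finger_gap: 0.0192
```

```bash
python3 st.py
python3 - <<'E'
from h import *
p,d=snap("top");np.savez("pics/top8.npz",p=p,d=d)
for i in range(8):p,d=snap("scene")
np.savez("pics/scene8.npz",p=p,d=d)
np.set_printoptions(precision=2,suppress=True)
th=.152;c,sn=np.cos(th),np.sin(th);M=np.array([[c,-sn],[sn,c]]);o=np.array([.5727,-.1180])
C=cloud("scene",d).reshape(-1,3);z=C[:,2]*1000;q=(C[:,:2]-o)@M*1000
m=(z>33)&(z<41)&(q[:,0]>-24)&(q[:,0]<80)&(abs(q[:,1])<32)
for a,b in((-24,-12),(22,50),(50,80)):
    k=m&(q[:,0]>a)&(q[:,0]<b); print(a,b,k.sum(),"z",np.median(z[k]),"ymin",np.percentile(q[k,1],2))
cv2.imwrite("pics/r8.png",cv2.resize(p[120:300,150:390,::-1],(800,600)))
E
python3 st.py
```

```text
T [-1.13  0.39] z 42.64464915699907 yawerr mrad 0.5024132909774437 rp mrad -1.0530700612711996 -0.06535485039416145
F base [-13.61   6.15] 27.543281367314197 tq [0.73 2.11 0.01] 19.185433794294145
-24 -12 83 z 36.935612264315694 ymin -31.354868255483794
22 50 30 z 36.70263177765315 ymin -31.77939132867196
50 80 19 z 36.182820227117205 ymin -31.615570794498666
T [-1.16  0.38] z 42.63033913680622 yawerr mrad 0.41712358813628114 rp mrad -0.9586681388609186 -0.0737273305972952
F base [-12.17   5.12] 22.87572325405501 tq [0.69 1.83 0.05] 19.73118406040071
```

View pics/r8.png

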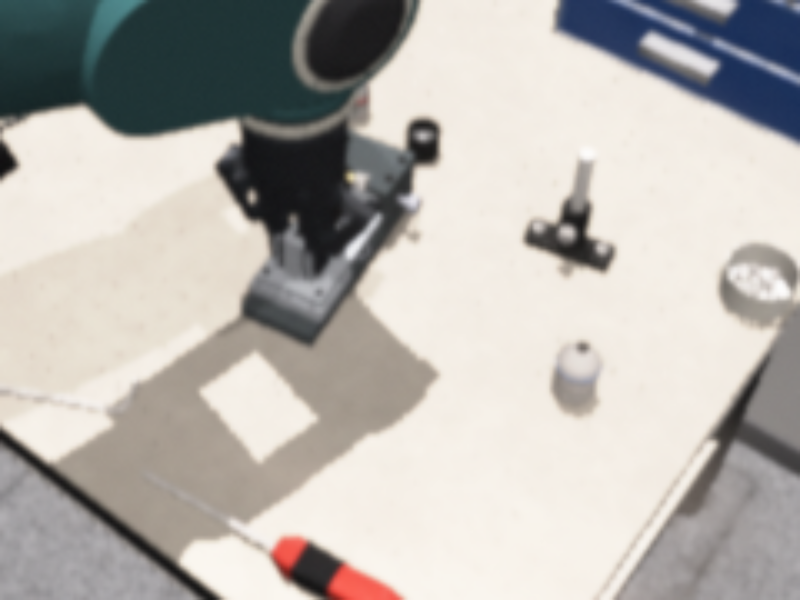

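```bash
python3 st.py; python3 -c "
from rig import robot
print(robot.hand_in())"
```

```text
T [-1.16  0.38] z 42.63033913680622 yawerr mrad 0.41712358813628114 rp mrad -0.9586681388609186 -0.0737273305972952
F base [-12.17   5.12] 22.87572325405501 tq [0.69 1.83 0.05] 19.73118406040071
the job is handed in; nothing more can be done
None
```

The riser plate is seated on the two dowels. The mirror carrier is home on the hidden pin, and the arm is holding it pressed down so you can tighten the side screw. I handed in at about 22 s.

**Riser:** The depth image put its top at 26.7 mm against a nominal 27 mm, and flat.

**Carrier seating:** The tail went in under the roof without contact and dropped past the pin tip freely. By the tool height, the underside is at about 26.9 mm (nominal 27 mm), tilted about 1 mrad and within 0.5 mrad of square to my camera estimate of the base's direction. The hold stayed steady for about half a second of camera calls.

**Force:** The arm is pressing down with about 23–27 N.

**Bystanders:** The objective and lens tube are still standing in the last picture. The oil bottle is mostly hidden by the arm, so I could not confirm it there.

**Doubts:**
- The camera reads the plate top falling from 36.9 mm at the front to 36.2 mm towards the tail (nominal 37 mm). It reads a millimetre or so off in places, so I relied on the tool height.
- About 12 N of sideways force remains, from the arm flexing under the push, and the hole may be touching the pin.
- The pin itself cannot be seen. That the hole is on it rests on the free drop and the final height.

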